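Show a radio tally plate for booking out

ROBOT

A 6-joint arm with a two-finger parallel gripper is mounted at the origin on the work surface. World frame = base frame: x ahead of the robot, y to its left, z up, the work surface at z = 0. Lengths are in m, angles in degrees, forces in N, time in s.
With the tool pointing down it reaches from about 0.3 to 0.95 m from the base axis. Payload 3.1 kg.
Tool frame: the origin (TCP) lies at the very end of the fingers, on their centre line; the grasp point (between the pads) lies env.grip_point_offset behind it (env.grip_point_offset is the distance from the TCP to the grasp point, in m); z points along the fingers, y is the line along which they close (so a half turn about z gives the same grasp; the last joint's range is limited). The gripper opens to 85 mm and grips with 20 to 120 N. Pads are 22 mm wide; open, the fingers measure 114 mm over their backs; the gripper's body (76 mm by 85 mm) begins 54 mm behind the grasp point. The pads swing forward as they close: fully open they stand 13 mm farther back than shut.
Start: joints at [-75.327, 17.653, 93.61, -0, 68.738, -3.994], TCP at [0.2, -0.592, 0.231] pointing down, gripper open.
Joint ranges: [-175.34, 175.34], [-45.06, 112.39], [2.9, 150.54], [-68.45, 248.45], [3.09, 151.38], [-168.51, 168.51]. Speed limits (degrees/s): [159.86, 159.86, 180, 180, 180, 180].

INTERFACE

Orientations are given as a 3x3 rotation matrix whose columns are the frame's x, y, z axes.
In Python, from cell import env gives the robot as it stands. The module is installed in compiled form; this text tells all that it offers.
- The arm moves only by the tool play_rows, never from a script. Its arguments are lists of equal length, an entry for each row: "dp": the shift along the tool's x, y, z in m, a list of three; "rot": the turn, a rotation vector about the tool's x, y, z in rad, a list of three. In form: {"dp": [[dx, dy, dz], ...], "rot": [[rx, ry, rz], ...]}. A call has exactly 10 rows; each row is the pose to reach, as a shift and turn from the pose commanded when the call began, along the tool's axes at that moment; what a row does not reach only later rows make up. A row lasts 1/10 s, in which the tool goes at most 50 mm and 8.59 degrees, less where a joint would pass 70% of its speed; a pose out of reach is approached as far as the arm can. A call with a gripper value outside its range is refused whole. "hand" is the closure in counts, from 0 (fully open) to 255 (shut), set as the call begins (left out, the last holds). The fingers move at their own pace and stop on an object; "force" is the grip in N (left out, the last holds). Time passes only in rows, so rows that repeat a pose let the fingers close, or fill a call up. It gives the time, the measured TCP pose, the force, the opening and the grip force at its end, in the units of the state.
- env.state(): the state, without advancing time (a new reading comes with each control period).
- env.snapshot(name): name is "scene" or "top" or "wrist"; returns a dict with "frame" (400x640x3 uint8, blue, green, red), "z_map" (400x640 float32, m along the optical axis (not along the pixel's ray), 0 where there is no reading), "fx", "fy", "cx", "cy" (pixels), "view" (4x4, takes a point from world to camera coordinates). Camera axes: x right, y down, z forward; pixel columns grow to the right and rows downward; lengths in m; the calibration is good to about 2 mm. A picture is of the moment at which its call begins.
- env.job_done(): hands the job in; it is judged then, once.
Trained networks look in a picture, given as the dict that the camera call returned (one of the last four; its "shot" number tells which), for a name from the list of things; names that differ only in an ending like _2 or _b are one class to them, and where a whole thing is asked for, a point or a joint stands for the part that bears it (a point fixed in the world has none). Each returns a list of dicts, best first, with "confidence" (0 to 1); they miss things now and then, are a little off and sometimes report something else, mostly with a low value. They report only what shows in the picture. A call takes as long as a camera call. They do not tell look-alikes from the thing itself.
- env.silhouettes(picture, query): "pixels" (400x640 bool, what is visible of it) and "location" ([column, row] in pixels, amid what is visible of it).
The state is a dict: "clock": time; "q": joint angles; "joint_vel": joint speeds; "joint_efforts": joint torques, N m; "tool_pos": TCP position; "orientation": TCP orientation; "contact_force": force on the tool from outside, world axes, zero at the start; "ft_torque": the same for the moment, N m; "opening": opening from 0.0 (shut) to 1.0 (fully open); "grasp_force": force on a finger pad.
Only numpy, scipy, OpenCV 4.12 (cv2) and the standard library are available. Lean on these libraries where they do the work, as an engineer would, in place of code of your own. Each camera call takes 0.05 s, during which the arm holds its last target. There are 200 camera calls.

TASK

At the radio issue desk, first swing the lamp arm off the two plate stands, round to the robot's right until it is close to its stop, and leave it there. Then take the notched tally plate out of its stand by its clear end (the small corner notch marks the frosted, labelled end, which the gripper must leave free) and present it above the middle of the rubber reading mat, well clear of the mat, with its label face turned up: leaned over from upright at least about half-way to level. Finish while still holding it there, motionless; leave the plain plate in its stand and do not disturb the radios, the cup or the phone.

Things in the scene. Friction and masses are not known exactly. Their poses are not given: they have to be found in the camera images.
- tally_center (a point): Centre (half-way up) of the tally plate: acrylic, 100 long (x) x 8 thick (y) x 55 high (z) mm, 50 g, upright on its long edge in one of two stands, turned any way. The clear part is x = -50 to +15 mm; the rest, the +x end, is frosted white, its top corner (+x, +z) cut by a 12 mm square notch: top left as one faces the label. The paper label is on the +y face: +y is its outward direction.
- stand_a: Stand that holds the tally plate: black block 115 (x) x 46 (y) x 22 mm, fixed, origin under its centre, axes as the plate's at the start. Its slot, 103 x 9.6 mm, is 16 mm deep, its floor 6 mm above the table, so the plate's top edge is 61 mm up, 39 mm of it above the stand; the plate lifts straight out freely. The other stand is alike.
- blank_center (a point): Centre (half-way up) of the plain plate in the other stand: same size and clear acrylic all over, no notch, no frosted end. It stays where it is; same axes.
- lamp_arm (a joint): Swing of the lamp arm about its upright post, rad: 0 points from the post straight at the robot's side (-x); positive swings the arm's free end towards -y (the robot's right). Starts between -0.75 and -0.4 (over the stands); stop at 1.2; counts as clear above 0.8. It stays where it is left; about 1 N at its knob moves it.
- lamp_grip (a point): Centre of the upright round knob on the lamp arm's free end, 24 mm in diameter, 45 mm high, 235 mm above the table: to be pinched from above. It turns with the arm: its +x points along the arm to the upright hinge axis, 300 mm away. The knob stands on the round lamp head, 100 mm across, from 181 to 213 mm up. The lamp's post is fixed on a foot 120 mm across.
- mat_center (a point): Centre of the top of the square rubber reading mat, 160 x 160 x 4 mm, fixed flat on the table; origin on its upper face, z up.
- cup: White paper cup, 80 mm wide, 95 mm high, origin under its centre.
- radio_a: Standing black hand radio, 36 x 58 x 125 mm with an antenna up to 264 mm, origin under its centre.
- radio_b: A second such radio, origin under its centre.
- phone: Phone lying flat, 74 x 152 x 9 mm, origin under its centre.
Things that resemble listed ones, but are neither listed nor needed, are in the scene too. What is shaped like the part that bears tally_center but red is not meant. There is more than one size of the part that bears mat_center; the job needs the smaller.

How it is judged (in metres and radians):
On the way, in this order (a step that is already met when the one before it is completed fails the run):
1. the lamp arm is swung round to the right, close to its stop, with the tally plate still in its stand (value of joint lamp_arm above 0.8 rad and distance of tally_center from where it was at the start of the episode below 0.02 m), for 0.2 s.
2. the tally plate is lifted out of its stand in the gripper, the lamp staying clear (value of joint lamp_arm above 0.8 rad and height (world z) of tally_center above 0.07 m and contact force between tally and the fingers above 1 N), for 0.2 s.
At the end, for the whole second after the job is handed in: Lamp above 0.8 rad; tally held still by its clear part only, its centre within 60 mm of the mat's centre from above, 90 to 320 mm above the table, label direction within 1.0 rad of straight up; plain plate within 30 mm, cup, radios, phone within 40 mm of their starts (value of joint lamp_arm above 0.8 rad and contact force between tally and the fingers above 1 N and x of the grasp point in the frame of tally_center below 0.008 m and contact force between each of tally_c1, tally_c2 and the fingers below 0.3 N and horizontal distance between tally_center and mat_center below 0.06 m and height (world z) of tally_center between 0.09 and 0.32 m and angle between tally_center's own y axis and vertical below 1 rad and linear speed of tally below 0.03 m/s and angular speed of tally below 0.25 rad/s and distance of blank_center from where it was at the start of the episode below 0.03 m and distance of each of cup, radio_a, radio_b, phone from where it was at the start of the episode below 0.04 m); the arm keeps its last pose, push and grip.
It fails at once if blank_center is knocked out of place (distance of blank_center from where it was at the start of the episode above 0.03 m).
It fails at once if cup is knocked out of place (distance of cup from where it was at the start of the episode above 0.04 m).
It fails at once if radio_a is knocked out of place (distance of radio_a from where it was at the start of the episode above 0.04 m).
It fails at once if radio_b is knocked out of place (distance of radio_b from where it was at the start of the episode above 0.04 m).
It fails at once if phone is knocked out of place (distance of phone from where it was at the start of the episode above 0.04 m).
It also fails if it takes over 58 s, if anything falls off the work surface, if the arm or the gripper's body presses on something with over 40 N, if the wrist force passes 120 N, or if a joint passes its speed limit or range.

## Working session

There is one attempt and no reset: what is moved stays moved. The work goes in short steps, Python scripts to look and compute and a tool call to move; the robot and the scene stay as the last step left them, time stands still between calls to the robot, and variables do not carry over. Pictures are saved under pics/ and viewed, at most 10 in all, crops included, and the job is handed in when it is done.

Besides the shell and the picture viewer there is one more tool, called by a JSON object that holds its "method" and its "body". play_rows: Moves the arm, as the interface text tells. Its arguments: {"type":"object","properties":{"dp":{"type":"array"},"rot":{"type":"array"},"hand":{"type":"number"},"force":{"type":"number"}},"required":["dp","rot"]}

```bash
mkdir -p pics
cat > h.py <<'E'
import numpy as np, cv2
from cell import env
def world(p,mask=None):
    z=p["z_map"]; v,u=np.nonzero((z>0) if mask is None else (mask&(z>0)))
    d=z[v,u]; c=np.stack([(u-p["cx"])/p["fx"]*d,(v-p["cy"])/p["fy"]*d,d,np.ones_like(d)])
    return (np.linalg.inv(p["view"])@c)[:3].T, u, v
def pix(p,w):
    c=p["view"]@np.append(w,1); return c[0]/c[2]*p["fx"]+p["cx"],c[1]/c[2]*p["fy"]+p["cy"]
def at_height(p,u,v,h):
    T=np.linalg.inv(p["view"]); d=T[:3,:3]@np.array([(u-p["cx"])/p["fx"],(v-p["cy"])/p["fy"],1]); o=T[:3,3]
    return o+d*(h-o[2])/d[2]
E
python3 - <<'E'
from h import *
print(env.grip_point_offset, env.state())
for n in("top","scene"):
    p=env.snapshot(n); cv2.imwrite(f"pics/{n}1.png",p["frame"])
    T=np.linalg.inv(p["view"]);print(n,p["fx"],T.round(3).tolist())
    for q in("tally_center","stand_a","blank_center","lamp_arm","lamp_grip","mat_center","cup","radio_a","phone"):
        for r in env.silhouettes(p,q):
            w,_,_=world(p,r["pixels"])
            print(q,round(r["confidence"],2),np.round(r["location"]),r["pixels"].sum(),np.median(w,0).round(3) if len(w) else None, w.min(0).round(3),w.max(0).round(3))
E
```

```text
0.0187 {'clock': 0.0, 'q': array([-7.53276020e+01,  1.77038563e+01,  9.36900102e+01, -2.06809025e-03,
        6.87365083e+01, -3.99238554e+00]), 'joint_vel': array([0.05461036, 0.03471263, 0.04591616, 0.09267202, 0.05813175,
       0.02617911]), 'joint_efforts': array([-2.19058979e-04, -4.15255737e+01, -2.76663154e+01, -7.89646970e-05,
        1.02176666e-02, -9.66035827e-06]), 'tool_pos': array([ 0.19978656, -0.59134203,  0.23005004]), 'orientation': array([[ 9.47402998e-01,  3.20042479e-01, -6.08898539e-04],
       [ 3.20043034e-01, -9.47400469e-01,  2.19274473e-03],
       [ 1.24900699e-04, -2.27228667e-03, -9.99997411e-01]]), 'contact_force': array([ 0.37130134, -0.09686182, -0.4150779 ]), 'ft_torque': array([-0.01987712, -0.04735906,  0.00657096]), 'grasp_force': 0.0, 'opening': 1.0006684915309993}
top 439.40055141403377 [[-0.016, -0.99, 0.139, 0.351], [-1.0, 0.015, -0.007, -0.038], [0.005, -0.139, -0.99, 1.312], [0.0, 0.0, 0.0, 1.0]]
tally_center 0.67 [258. 231.] 164 [0.438 0.136 0.058] [0.395 0.119 0.013] [0.486 0.155 0.066]
tally_center 0.5 [397. 175.] 64 [ 0.586 -0.272  0.05
[... 2216 characters left out ...]
0.439  0.06 ] [ 0.348 -0.478 -0.004] [ 0.52  -0.401  0.098]
cup 0.57 [309. 227.] 2081 [ 0.462 -0.099  0.003] [ 0.362 -0.191 -0.003] [ 0.55  -0.002  0.008]
cup 0.37 [480. 248.] 833 [0.745 0.293 0.119] [ 0.59   0.272 -0.004] [0.766 0.452 0.264]
radio_a 0.72 [449. 272.] 1181 [0.785 0.186 0.101] [ 0.595  0.157 -0.004] [0.803 0.38  0.264]
radio_a 0.65 [481. 249.] 802 [0.746 0.293 0.119] [ 0.533  0.273 -0.002] [0.766 0.529 0.264]
radio_a 0.65 [378. 208.] 383 [0.468 0.128 0.018] [ 0.391  0.1   -0.006] [0.507 0.186 0.027]
radio_a 0.5 [412. 189.] 1788 [0.585 0.174 0.209] [ 0.366  0.016 -0.003] [0.792 0.291 0.26 ]
phone 0.7 [410. 252.] 766 [0.636 0.16  0.008] [ 0.586  0.016 -0.004] [0.773 0.217 0.217]
```

Run:
```python
import cv2,numpy as np
a=cv2.imread("pics/top1.png");b=cv2.imread("pics/scene1.png")
A=cv2.resize(a[90:390,130:530],(800,600),interpolation=cv2.INTER_CUBIC)
cv2.imwrite("pics/topz.png",A); cv2.imwrite("pics/scz.png",cv2.resize(b[140:310,150:520],(800,368),interpolation=cv2.INTER_CUBIC))
```

```text
(no output)
```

View pics/topz.png

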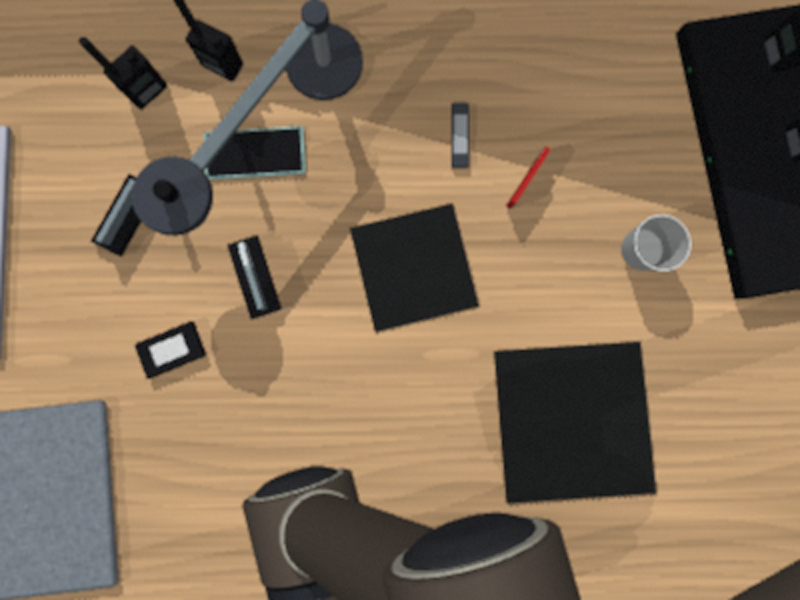

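View pics/scz.png

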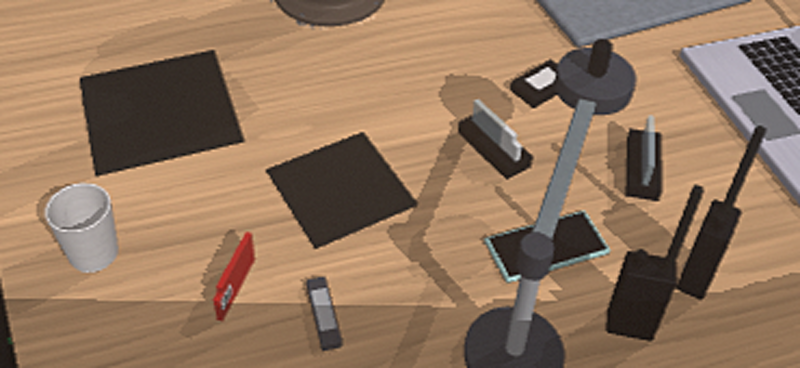

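The scene shows:
- **Lamp:** knob at top pixel (213,185), post top near (287,98).
- **Stands:** two black stands holding grey plates at top (257,228) and (188,197). In the scene crop, the first one's plate (497,130) has a whitish end.
- **Look-alike:** the red plate at (394,178) is ruled out by its colour.
- **Mats:** (338,222) is small and (418,300) is large, so the small one is meant.

Next I'll measure the lamp geometry and enlarge the plates.

Run:
```python
from h import *
p=env.snapshot("top"); q=env.snapshot("scene")
for c in(p,q):
    w,u,v=world(c)
    k=w[(w[:,2]>.248)&(w[:,2]<.262)&(abs(w[:,0]-.56)<.09)&(abs(w[:,1]-.2)<.08)]
    print("knob",len(k),k.mean(0),k.min(0),k.max(0))
    hd=w[(w[:,2]>.2)&(w[:,2]<.218)&(abs(w[:,0]-.56)<.12)&(abs(w[:,1]-.2)<.1)]
    print("head",len(hd),hd.mean(0),hd.min(0),hd.max(0))
    g=w[(w[:,2]>.15)&(abs(w[:,0]-.8)<.08)&(abs(w[:,1]-.02)<.05)]
    print("post",len(g),g.mean(0),g.min(0),g.max(0))
    f=w[(w[:,2]>.002)&(w[:,2]<.04)&(abs(w[:,0]-.8)<.1)&(abs(w[:,1]-.0)<.1)]
    print("foot",len(f),f.mean(0),f.min(0),f.max(0))
    r=cv2.minAreaRect
for s in(p,q):
    for o in sorted(env.silhouettes(s,"mat_center"),key=lambda o:o["location"][0]):
        print(cv2.minAreaRect(world(s,o["pixels"])[0][:,:2].astype(np.float32)))
a=cv2.resize(p["frame"][175:255,165:285],(480,320),interpolation=cv2.INTER_CUBIC)
b=cv2.resize(q["frame"][175:240,345:475],(640,320),interpolation=cv2.INTER_CUBIC)
cv2.imwrite("pics/cmp.png",cv2.resize(np.hstack([a[:, :],b]),(800,229)))
cv2.imwrite("pics/sccrop.png",cv2.resize(q["frame"][175:240,350:470],(800,433),interpolation=cv2.INTER_CUBIC))
```

```text
knob 80 [0.53406864 0.21618868 0.25734188] [0.52337707 0.20514189 0.24886576] [0.54598018 0.22766145 0.26179119]
head 1550 [0.55935304 0.19512652 0.21101763] [0.48439484 0.10042812 0.20001138] [0.67985834 0.26575389 0.21797297]
post 333 [0.75638103 0.04058196 0.20994068] [0.7206151  0.01531429 0.15242471] [0.78858212 0.06884012 0.2257343 ]
foot 1556 [0.77868237 0.00676691 0.01306131] [ 0.70001245 -0.09988625  0.00200392] [0.89992476 0.09747611 0.03813437]
knob 57 [0.53972706 0.21699641 0.25510472] [0.52570393 0.20698885 0.24804644] [0.54963497 0.23020135 0.25918582]
head 994 [0.57340782 0.19204341 0.20910135] [0.4862133  0.10049499 0.20004941] [0.67994146 0.26796242 0.21792442]
post 444 [0.7715365  0.03672033 0.20352266] [0.72150901 0.01625144 0.15004351] [0.79159395 0.06986312 0.22196187]
foot 1623 [0.78600009 0.02456415 0.01667116] [ 0.70139771 -0.09870145  0.00201261] [0.89970197 0.09678641 0.03997567]
((0.45543813705444336, -0.09933529049158096), (0.16037148237228394, 0.1627848744392395), 14.183304786682129)
((0.22439561784267426, -0.328458696603775), (0.22102755308151245, 0.22295692563056946), 2.526383638381958)
((0.22729814052581787, -0.3266175091266632), (0.22512616217136383, 0.2178616225719452), 3.698850154876709)
((0.45447981357574463, -0.0951060950756073), (0.1705179065465927, 0.16923069953918457), 13.29043960571289)
((0.44455981254577637, 0.13776648044586182), (0.12247264385223389, 0.054816875606775284), 22.90545082092285)
```

View pics/sccrop.png

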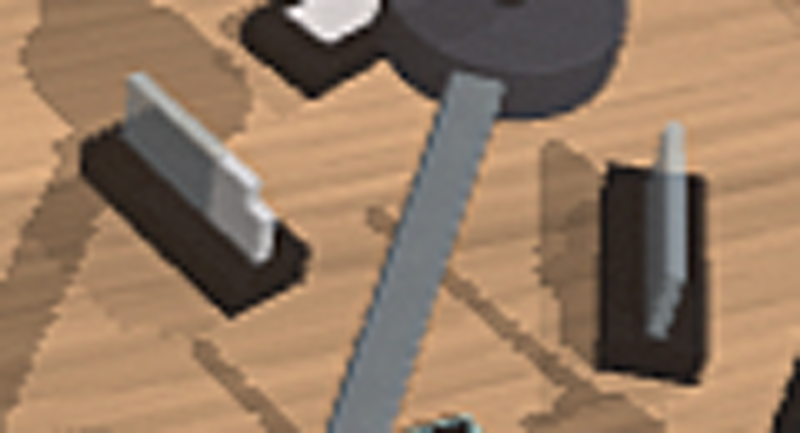

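The tally plate is the one at top (257,228), scene (380,200), world about (0.438,0.135). It has a frosted far end with the corner notch. The plate at scene (453,209) is clear all over, so it is the plain one. The label therefore faces roughly world +y.

From the fit, the lamp hinge is near (0.775,0.033), the knob near (0.537,0.2165) and the angle about -0.66. First I'll move over the knob.

{"method": "play_rows", "body": {"dp": [[0,0,-0.045],[0.02,-0.022,-0.08],[0.05,-0.057,-0.1],[0.08,-0.091,-0.1],[0.11,-0.125,-0.1],[0.14,-0.16,-0.1],[0.17,-0.194,-0.1],[0.2,-0.228,-0.1],[0.23,-0.262,-0.1],[0.26,-0.296,-0.1]], "rot": [[0,0,0],[0,0,0],[0,0,0],[0,0,0],[0,0,0],[0,0,0],[0,0,0],[0,0,0],[0,0,0],[0,0,0]], "hand": 0, "force": 30}}

```text
clock: 2.2
tool_pos: [0.352, -0.2268, 0.3316]
orientation: [[0.948, 0.319, 0.001], [0.319, -0.948, -0.001], [0.001, 0.001, -1.0]]
contact_force: [0.8, -0.4, -0.3]
opening: 1.003
grasp_force: 0.0
```

{"method": "play_rows", "body": {"dp": [[0.03,-0.034,0],[0.06,-0.068,0],[0.09,-0.102,0],[0.12,-0.136,0],[0.15,-0.17,0],[0.18,-0.205,0],[0.21,-0.239,0],[0.24,-0.273,0],[0.27,-0.307,0],[0.3,-0.341,0]], "rot": [[0,0,0],[0,0,0],[0,0,0],[0,0,0],[0,0,0],[0,0,0],[0,0,0],[0,0,0],[0,0,0],[0,0,0]]}}

```text
clock: 3.2
tool_pos: [0.5271, 0.1925, 0.3314]
orientation: [[0.947, 0.32, 0.001], [0.32, -0.947, -0.0], [0.001, 0.0, -1.0]]
contact_force: [0.8, -0.5, 1.2]
opening: 1.0
grasp_force: 0.0
```

```bash
cat > rel.py <<'E'
from h import *
s=env.state();R=s["orientation"]
def rel(p): return (R.T@(np.array(p)-s["tool_pos"])).round(4)
E
python3 - <<'E'
from rel import *
print(s["clock"],s["tool_pos"],s["q"].round(1),R.round(3).tolist())
p=env.snapshot("wrist"); cv2.imwrite("pics/w1.png",p["frame"])
w,u,v=world(p); k=w[(w[:,2]>.235)&(w[:,2]<.265)&(np.hypot(w[:,0]-.537,w[:,1]-.2165)<.035)]
print(len(k),k.mean(0) if len(k) else 0,k.min(0),k.max(0)); print(rel([.537,.2165,.226]))
print("circ",cv2.minEnclosingCircle(k[:,:2].astype(np.float32)))
E
```

```text
3.2 [0.52712858 0.19252272 0.33143905] [15.6  6.2 95.8 -0.  78.  86.9] [[0.947, 0.32, 0.001], [0.32, -0.947, -0.0], [0.001, 0.0, -1.0]]
964 [0.53523381 0.21762508 0.2547787 ] [0.52138258 0.20601745 0.23508599] [0.54501093 0.22935454 0.25876659]
[ 0.017  -0.0196  0.1054]
circ ((0.533263087272644, 0.21758964657783508), 0.011934126727283001)
```

{"method": "play_rows", "body": {"dp": [[0.007,-0.011,0],[0.014,-0.021,0],[0.014,-0.021,0],[0.014,-0.021,0.025],[0.014,-0.021,0.05],[0.014,-0.021,0.075],[0.014,-0.021,0.09],[0.014,-0.021,0.103],[0.014,-0.021,0.103],[0.014,-0.021,0.103]], "rot": [[0,0,0],[0,0,0],[0,0,0],[0,0,0],[0,0,0],[0,0,0],[0,0,0],[0,0,0],[0,0,0],[0,0,0]]}}

```text
clock: 4.25
tool_pos: [0.5337, 0.2148, 0.229]
orientation: [[0.948, 0.32, 0.001], [0.32, -0.948, 0.0], [0.001, 0.0, -1.0]]
contact_force: [-0.3, -0.1, 0.5]
opening: 0.999
grasp_force: 0.0
```

{"method": "play_rows", "body": {"dp": [[0,0,0],[0,0,0],[0,0,0],[0,0,0],[0,0,0],[0,0,0],[0,0,0],[0,0,0],[0,0,0],[0,0,0]], "rot": [[0,0,0],[0,0,0],[0,0,0],[0,0,0],[0,0,0],[0,0,0],[0,0,0],[0,0,0],[0,0,0],[0,0,0]], "hand": 255, "force": 30}}

```text
clock: 5.25
tool_pos: [0.5319, 0.2166, 0.2289]
orientation: [[0.947, 0.32, -0.003], [0.32, -0.947, 0.003], [-0.001, -0.004, -1.0]]
contact_force: [-3.3, 4.1, 3.5]
opening: 0.269
grasp_force: 29.8
```

Run:
```python
from rel import *
P=s["tool_pos"]; print(P,s["contact_force"])
# hinge estimate: two options
for H in([.775,.033],):
    H=np.array(H); d=P[:2]-H; r=np.hypot(*d); th0=np.arctan2(-d[1],-d[0]); print(r,th0)
    th=np.linspace(th0,1.05,31)
    for t in th: print(rel([H[0]-.3*np.cos(t),H[1]-.3*np.sin(t),P[2]]).round(3).tolist(),end=",")
```

```text
[0.53192997 0.21657586 0.22894734] [-3.33706415  4.0982853   3.46878493]
0.30460324622326196 -0.6468453633530904
[0.003, 0.004, -0.0],[-0.011, 0.014, -0.0],[-0.024, 0.024, -0.0],[-0.037, 0.036, -0.0],[-0.049, 0.048, -0.0],[-0.06, 0.061, -0.0],[-0.07, 0.074, -0.0],[-0.08, 0.088, -0.0],[-0.089, 0.103, -0.0],[-0.097, 0.118, -0.0],[-0.104, 0.133, -0.0],[-0.11, 0.149, -0.0],[-0.116, 0.165, -0.0],[-0.12, 0.181, -0.0],[-0.124, 0.198, -0.0],[-0.126, 0.214, -0.001],[-0.128, 0.231, -0.001],[-0.128, 0.248, -0.001],[-0.128, 0.265, -0.001],[-0.127, 0.282, -0.001],[-0.125, 0.299, -0.001],[-0.122, 0.316, -0.001],[-0.118, 0.332, -0.001],[-0.112, 0.348, -0.001],[-0.106, 0.364, -0.001],[-0.1, 0.38, -0.001],[-0.092, 0.395, -0.001],[-0.084, 0.41, -0.001],[-0.074, 0.424, -0.001],[-0.064, 0.438, -0.002],[-0.053, 0.45, -0.002],
```

{"method": "play_rows", "body": {"dp": [[-0.012,0.012,0],[-0.025,0.022,0],[-0.038,0.034,0],[-0.05,0.046,0],[-0.062,0.059,0],[-0.072,0.072,0],[-0.082,0.086,0],[-0.091,0.101,0],[-0.099,0.116,0],[-0.106,0.131,0]], "rot": [[0,0,0],[0,0,0],[0,0,0],[0,0,0],[0,0,0],[0,0,0],[0,0,0],[0,0,0],[0,0,0],[0,0,0]]}}

```text
clock: 6.25
tool_pos: [0.4676, 0.0581, 0.2283]
orientation: [[0.947, 0.322, -0.016], [0.322, -0.947, 0.002], [-0.015, -0.008, -1.0]]
contact_force: [-17.9, 4.4, 11.2]
opening: 0.27
grasp_force: 32.0
```

Run:
```python
from rel import *
C=np.array([.475,.058]); H=np.array([.766,.030]); d=s["tool_pos"][:2]-H; t0=np.arctan2(-d[1],-d[0]);print(np.hypot(*d),t0)
A=np.array([[.947,.32],[.32,-.947]])
for t in np.linspace(t0,1.08,21)[1:]: print((A@(H-.3*np.array([np.cos(t),np.sin(t)])-C)).round(3).tolist(),end=",")
```

```text
0.2996791173194877 -0.09373853843502239
[-0.014, 0.014],[-0.02, 0.03],[-0.024, 0.047],[-0.028, 0.065],[-0.031, 0.082],[-0.033, 0.099],[-0.033, 0.117],[-0.033, 0.135],[-0.031, 0.152],[-0.029, 0.17],[-0.026, 0.187],[-0.021, 0.204],[-0.016, 0.221],[-0.009, 0.237],[-0.002, 0.253],[0.006, 0.268],[0.015, 0.283],[0.026, 0.298],[0.036, 0.312],[0.048, 0.325],
```

{"method": "play_rows", "body": {"dp": [[-0.014,0.014,0],[-0.02,0.03,0],[-0.024,0.047,0],[-0.028,0.065,0],[-0.031,0.082,0],[-0.033,0.099,0],[-0.033,0.117,0],[-0.033,0.135,0],[-0.031,0.152,0],[-0.029,0.17,0]], "rot": [[0,0,0],[0,0,0],[0,0,0],[0,0,0],[0,0,0],[0,0,0],[0,0,0],[0,0,0],[0,0,0],[0,0,0]]}}

```text
clock: 7.25
tool_pos: [0.5006, -0.1139, 0.2283]
orientation: [[0.947, 0.322, -0.003], [0.322, -0.947, 0.0], [-0.003, -0.001, -1.0]]
contact_force: [-2.0, 1.8, 1.7]
opening: 0.27
grasp_force: 31.4
```

{"method": "play_rows", "body": {"dp": [[0.003,0.017,0],[0.008,0.034,0],[0.013,0.051,0],[0.02,0.067,0],[0.027,0.083,0],[0.035,0.098,0],[0.044,0.113,0],[0.055,0.128,0],[0.065,0.142,0],[0.075,0.152,0]], "rot": [[0,0,0],[0,0,0],[0,0,0],[0,0,0],[0,0,0],[0,0,0],[0,0,0],[0,0,0],[0,0,0],[0,0,0]]}}

```text
clock: 8.25
tool_pos: [0.6227, -0.2346, 0.2282]
orientation: [[0.947, 0.32, 0.001], [0.32, -0.947, -0.0], [0.001, 0.0, -1.0]]
contact_force: [-2.7, -0.2, 3.3]
opening: 0.27
grasp_force: 31.2
```

{"method": "play_rows", "body": {"dp": [[0,0,0],[0,0,0],[0,0,0],[0,0,0],[0,0,0],[0,0,-0.02],[0,0,-0.05],[0,0,-0.08],[0,0,-0.11],[0,0,-0.14]], "rot": [[0,0,0],[0,0,0],[0,0,0],[0,0,0],[0,0,0],[0,0,0],[0,0,0],[0,0,0],[0,0,0],[0,0,0]], "hand": 0}}

```text
clock: 9.25
tool_pos: [0.6211, -0.2332, 0.3697]
orientation: [[0.947, 0.32, 0.0], [0.32, -0.947, -0.0], [0.0, 0.0, -1.0]]
contact_force: [-0.1, -0.2, -0.5]
opening: 0.996
grasp_force: 0.0
```

Run:
```python
from rel import *
print(s["clock"],s["tool_pos"],s["q"].round(1))
p=env.snapshot("top");q=env.snapshot("scene");cv2.imwrite("pics/top2.png",p["frame"]);cv2.imwrite("pics/scene2.png",q["frame"])
for c in(p,q):
    w,u,v=world(c)
    k=w[(w[:,2]>.245)&(w[:,2]<.262)&(np.hypot(w[:,0]-.63,w[:,1]+.235)<.06)]
    print("knob",len(k),k.mean(0) if len(k) else 0)
    m=(np.hypot(w[:,0]-.438,w[:,1]-.135)<.08)
    for lo,hi in((.03,.075),(.012,.027)):
        g=w[m&(w[:,2]>lo)&(w[:,2]<hi)]; print(len(g),g.max(0).round(3),g.min(0).round(3),cv2.minAreaRect(g[:,:2].astype(np.float32)))
```

```text
9.25 [ 0.62108112 -0.23315813  0.3697071 ] [-24.3  17.1  78.6   0.   84.3  47. ]
knob 6 [ 0.64308326 -0.2405888   0.25763476]
137 [0.489 0.156 0.066] [0.396 0.119 0.03 ] ((0.4421963095664978, 0.13729676604270935), (0.09942714869976044, 0.008563739247620106), 17.580120086669922)
456 [0.5   0.176 0.027] [0.383 0.099 0.013] ((0.442435622215271, 0.13744214177131653), (0.11509677767753601, 0.04652266204357147), 18.05423927307129)
knob 95 [ 0.64235149 -0.23353271  0.2545678 ]
216 [0.493 0.159 0.064] [0.398 0.12  0.03 ] ((0.44529205560684204, 0.13879376649856567), (0.10031601041555405, 0.013081362470984459), 19.056917190551758)
300 [0.509 0.18  0.027] [0.393 0.099 0.012] ((0.4459894597530365, 0.13538816571235657), (0.11884672194719315, 0.04993236064910889), 22.46915626525879)
```

Lamp parked at about 1.1 rad. Next I'll go to the tally and turn the tool half a turn on the way, so joint 6 ends near 0 for the presentation.

{"method": "play_rows", "body": {"dp": [[-0.007,-0.041,0],[-0.015,-0.081,0],[-0.022,-0.122,0],[-0.03,-0.163,0],[-0.037,-0.204,0],[-0.045,-0.244,0],[-0.052,-0.285,0],[-0.06,-0.326,0],[-0.067,-0.366,0],[-0.074,-0.407,0]], "rot": [[0,0,-0.149],[0,0,-0.298],[0,0,-0.447],[0,0,-0.596],[0,0,-0.745],[0,0,-0.894],[0,0,-1.043],[0,0,-1.192],[0,0,-1.341],[0,0,-1.49]]}}

```text
clock: 10.35
tool_pos: [0.4194, 0.1296, 0.3674]
orientation: [[-0.248, 0.969, -0.0], [0.969, 0.248, 0.0], [0.0, -0.0, -1.0]]
contact_force: [0.2, 1.1, -0.9]
opening: 0.998
grasp_force: 0.0
```

{"method": "play_rows", "body": {"dp": [[0,0,0.01],[0,0,0.02],[0,0,0.04],[0,0,0.06],[0,0,0.08],[0,0,0.1],[0,0,0.12],[0,0,0.14],[0,0,0.15],[0,0,0.16]], "rot": [[0,0,-0.149],[0,0,-0.298],[0,0,-0.447],[0,0,-0.596],[0,0,-0.745],[0,0,-0.894],[0,0,-1.043],[0,0,-1.192],[0,0,-1.341],[0,0,-1.49]]}}

```text
clock: 11.35
tool_pos: [0.4197, 0.1283, 0.2066]
orientation: [[-0.986, -0.17, -0.002], [-0.17, 0.986, -0.0], [0.002, -0.0, -1.0]]
contact_force: [0.5, -0.2, -0.1]
opening: 1.0
grasp_force: 0.0
```

Run:
```python
from rel import *
print(s["clock"],s["tool_pos"],s["q"].round(1),R.round(3).tolist(),np.degrees(np.arctan2(R[1,0],R[0,0])))
p=env.snapshot("wrist")
w,u,v=world(p); m=(np.hypot(w[:,0]-.443,w[:,1]-.137)<.08)
for lo,hi in((.035,.075),(.05,.075),(.012,.027)):
    k=m&(w[:,2]>lo)&(w[:,2]<hi);g=w[k];print(k.sum())
    if k.sum()>20: print(g.max(0).round(3),g.min(0).round(3),cv2.minAreaRect(g[:,:2].astype(np.float32)))
print(rel([.4197,.1293,.03]))
for a in(18.,):
    a=np.radians(a); print([np.round(x,1) for x in (pix(p,[.4435,.137,.061]),pix(p,[.4435+.015*np.cos(a),.137+.015*np.sin(a),.061]),pix(p,[.4197,.1293,.061]))])
cv2.imwrite("pics/w2.png",p["frame"])
```

```text
11.35 [0.41971254 0.12827211 0.20655934] [ 11.3  -1.8 118.8   0.   63.  -88.5] [[-0.986, -0.17, -0.002], [-0.17, 0.986, -0.0], [0.002, -0.0, -1.0]] -170.2381931112076
846
[0.488 0.157 0.062] [0.392 0.119 0.035] ((0.44101232290267944, 0.13801001012325287), (0.10067541152238846, 0.008503731340169907), 18.08833885192871)
749
[0.478 0.153 0.062] [0.392 0.119 0.051] ((0.4351431131362915, 0.13583466410636902), (0.08816636353731155, 0.008012651465833187), 18.087055206298828)
3456
[0.502 0.177 0.027] [0.379 0.098 0.012] ((0.4410366415977478, 0.13767856359481812), (0.11535142362117767, 0.04601956903934479), 18.101518630981445)
[-0.0005  0.001   0.1766]
[array([323.8, 212.2]), array([325.9, 226.4]), array([320.2, 187.5])]
```

View pics/w2.png

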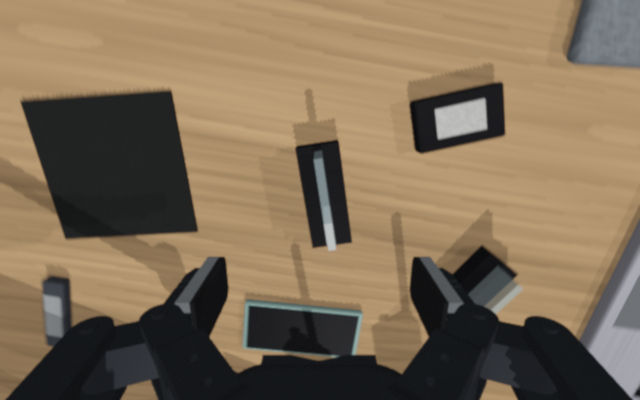

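The wrist view confirms it. The plate at (325,200) has its frosted white, notched end at (330,235), which is the world +x side. The clear end is toward the robot at (319,165).

{"method": "play_rows", "body": {"dp": [[0.001,0.001,0],[0.002,0.002,0],[0.002,0.002,0.04],[0.002,0.002,0.075],[0.002,0.002,0.1],[0.002,0.002,0.125],[0.002,0.002,0.145],[0.002,0.002,0.16],[0.002,0.002,0.17],[0.002,0.002,0.176]], "rot": [[0,0,-0.08],[0,0,-0.145],[0,0,-0.145],[0,0,-0.145],[0,0,-0.145],[0,0,-0.145],[0,0,-0.145],[0,0,-0.145],[0,0,-0.145],[0,0,-0.145]]}}

```text
clock: 12.4
tool_pos: [0.4181, 0.13, 0.0315]
orientation: [[-0.953, -0.303, -0.001], [-0.303, 0.953, -0.0], [0.001, 0.0, -1.0]]
contact_force: [-1.0, -0.5, 1.3]
opening: 1.001
grasp_force: 0.0
```

{"method": "play_rows", "body": {"dp": [[0,0,0],[0,0,0],[0,0,0],[0,0,0],[0,0,0],[0,0,0],[0,0,0],[0,0,0],[0,0,0],[0,0,0]], "rot": [[0,0,0],[0,0,0],[0,0,0],[0,0,0],[0,0,0],[0,0,0],[0,0,0],[0,0,0],[0,0,0],[0,0,0]], "hand": 255, "force": 40}}

```text
clock: 13.4
tool_pos: [0.419, 0.1303, 0.0327]
orientation: [[-0.953, -0.304, 0.001], [-0.304, 0.953, 0.0], [-0.001, 0.0, -1.0]]
contact_force: [-2.2, 1.0, 5.8]
opening: 0.086
grasp_force: 40.6
```

{"method": "play_rows", "body": {"dp": [[0,0,-0.006],[0,0,-0.015],[0,0,-0.025],[0,0,-0.04],[0,0,-0.06],[0,0,-0.085],[0,0,-0.115],[0,0,-0.145],[0,0,-0.175],[0,0,-0.2]], "rot": [[0,0,0],[0,0,0],[0,0,0],[0,0,0],[0,0,0],[0,0,0],[0,0,0],[0,0,0],[0,0,0],[0,0,0]]}}

```text
clock: 14.4
tool_pos: [0.4189, 0.13, 0.2348]
orientation: [[-0.953, -0.304, 0.002], [-0.304, 0.953, 0.0], [-0.002, -0.001, -1.0]]
contact_force: [0.3, 0.2, -0.6]
opening: 0.089
grasp_force: 39.7
```

{"method": "play_rows", "body": {"dp": [[0.002,-0.021,0],[0.005,-0.042,0],[0.007,-0.062,0],[0.009,-0.083,0],[0.012,-0.104,0],[0.014,-0.125,0],[0.016,-0.146,0],[0.019,-0.166,0],[0.021,-0.187,0],[0.023,-0.208,0]], "rot": [[0,0,0.14],[0,0,0.28],[0,0,0.42],[0,0,0.56],[0,0,0.7],[0,0,0.84],[0,0,0.98],[0,0,1.12],[0,0,1.26],[0,0,1.4]]}}

```text
clock: 15.4
tool_pos: [0.4598, -0.076, 0.233]
orientation: [[-0.456, 0.89, 0.0], [0.89, 0.456, -0.0], [-0.001, 0.0, -1.0]]
contact_force: [0.3, 0.7, -0.1]
opening: 0.084
grasp_force: 39.7
```

{"method": "play_rows", "body": {"dp": [[0,0,0],[0,0,0],[0,0,0],[0,0,0],[0,0,0],[0,0,0],[0,0,0],[0,0,0],[0,0,0],[0,0,0]], "rot": [[0,0,0.1],[0,0,0.2],[0,0,0.3],[0,0,0.4],[0,0,0.5],[0,0,0.6],[0,0,0.66],[0,0,0.7],[0,0,0.7],[0,0,0.7]]}}

```text
clock: 16.4
tool_pos: [0.4599, -0.0751, 0.2327]
orientation: [[0.218, 0.976, 0.0], [0.976, -0.218, -0.0], [-0.0, 0.0, -1.0]]
contact_force: [0.2, 0.2, 0.0]
opening: 0.086
grasp_force: 39.7
```

{"method": "play_rows", "body": {"dp": [[0,0,0],[0,0,0],[0,0,0],[0,0,0],[0,0,0],[0,0,0],[0,0,0],[0,0,0],[0,0,0],[0,0,0]], "rot": [[-0.06,0,0],[-0.15,0,0],[-0.25,0,0],[-0.35,0,0],[-0.45,0,0],[-0.55,0,0],[-0.65,0,0],[-0.75,0,0],[-0.83,0,0],[-0.9,0,0]]}}

```text
clock: 17.4
tool_pos: [0.4593, -0.0725, 0.231]
orientation: [[0.212, 0.624, 0.752], [0.977, -0.138, -0.161], [0.003, 0.769, -0.639]]
contact_force: [-0.1, 0.7, -1.0]
opening: 0.084
grasp_force: 39.8
```

Run:
```python
from rel import *
print(s["clock"],s["tool_pos"],s["q"].round(1),R.round(3).tolist(),s["grasp_force"],s["contact_force"])
for n in("scene","top"):
    p=env.snapshot(n); w,u,v=world(p)
    k=w[(w[:,2]>.245)&(w[:,2]<.262)&(np.hypot(w[:,0]-.64,w[:,1]+.235)<.05)]; print("knob",len(k),k.mean(0) if len(k) else 0)
    for r in env.silhouettes(p,"tally_center")[:3]:
        g,_,_=world(p,r["pixels"]);print(r["confidence"],r["location"],np.median(g,0),g.min(0),g.max(0))
    c=p["frame"]; cv2.imwrite(f"pics/{n}3.png",c)
    x,y=[int(t) for t in pix(p,[.455,-.098,.22])]
    globals()[n]=cv2.resize(c[max(0,y-65):y+65,max(0,x-65):x+65],(400,400),interpolation=cv2.INTER_CUBIC)
cv2.imwrite("pics/pres.png",np.hstack([scene,top]))
```

```text
17.4 [ 0.45925717 -0.07245359  0.23104221] [-16.9 -25.2 148.1  28.1   7.8 -30.7] [[0.212, 0.624, 0.752], [0.977, -0.138, -0.161], [0.003, 0.769, -0.639]] 39.77906048297882 [-0.08826179  0.68846458 -1.00763688]
knob 96 [ 0.64212535 -0.23352239  0.25414519]
0.81 [305.6, 171.0] [ 0.46245077 -0.09756702  0.23013794] [ 0.1520354  -0.14567921 -0.00136286] [0.48902634 0.00380104 0.25251644]
0.66 [256.2, 268.1] [ 0.60006836 -0.27598625  0.03319476] [ 0.5375985  -0.29938282 -0.00410252] [ 0.67692104 -0.2461069   0.18387918]
knob 81 [ 0.63534891 -0.23418096  0.25618468]
0.87 [343.5, 215.3] [ 0.45495642 -0.10209467  0.23423262] [ 0.42632836 -0.14757683  0.00233666] [ 0.51075576 -0.0441321   0.28544477]
0.55 [398.0, 180.2] [ 0.58204257 -0.2690966   0.05230513] [ 0.54074391 -0.30766856 -0.00720383] [ 0.63081534 -0.23924683  0.06021173]
0.48 [189.7, 195.1] [0.53672415 0.32971591 0.05059687] [0.49442105 0.30317112 0.01632933] [0.58124674 0.35963078 0.06580936]
```

View pics/pres.png

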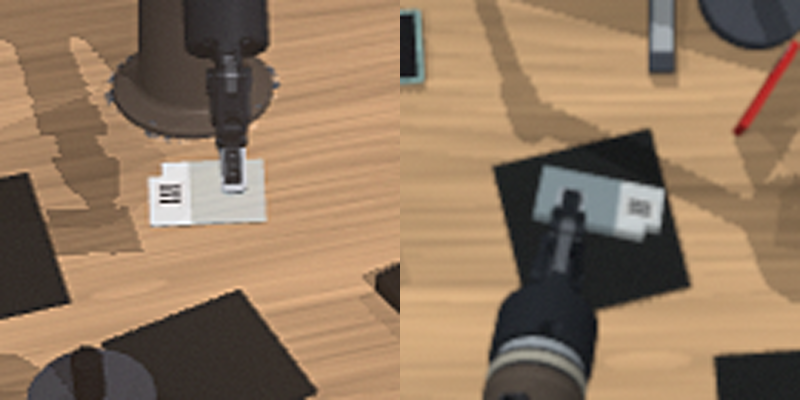

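Both views show the plate above the mat, label face up, with the white labelled end free (scene crop (170,195), top crop (640,207)). The lamp is still clear. Lean is about 50°, so the label is 0.69 rad from vertical. I'll settle, then hand in.

{"method": "play_rows", "body": {"dp": [[0,0,0],[0,0,0],[0,0,0],[0,0,0],[0,0,0],[0,0,0],[0,0,0],[0,0,0],[0,0,0],[0,0,0]], "rot": [[0,0,0],[0,0,0],[0,0,0],[0,0,0],[0,0,0],[0,0,0],[0,0,0],[0,0,0],[0,0,0],[0,0,0]]}}

```text
clock: 18.6
tool_pos: [0.4611, -0.0729, 0.2325]
orientation: [[0.213, 0.623, 0.752], [0.977, -0.139, -0.161], [0.004, 0.769, -0.639]]
contact_force: [-0.2, -0.3, -1.9]
opening: 0.086
grasp_force: 39.8
```

Run:
```python
from rel import *
print(s["tool_pos"],R[2,1],np.abs(s["joint_vel"]).max(),s["q"].round(1))
print(env.job_done())
```

```text
[ 0.46106209 -0.07294042  0.23252231] 0.7694607995287878 0.08492939880915276 [-16.8 -25.  147.8  27.7   7.9 -30.2]
the job is handed in; nothing more can be done
None
```

I handed the job in at about 19 s (no verdict came back): the lamp is parked at about 1.1 rad, and the tally plate is held still by its clear end about 0.23 m above the small mat, label face up, leaned about 50° from upright.

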